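# Close the splash flap of the pump timer box

### The arm

A 6-joint arm with a two-finger parallel gripper is mounted at the origin on the work surface. World frame = base frame: x ahead of the robot, y to its left, z up, the work surface at z = 0. Lengths are in m, angles in rad, forces in N, time in s.
With the tool pointing down it reaches from about 0.3 to 0.875 m from the base axis. Payload 6.4 kg.
Tool frame: the origin (TCP) lies at the very end of the fingers, on their centre line; the grasp point (between the pads) lies 19 mm behind it; x points along the fingers, y is the direction in which the jaws open and shut, and the axes are right-handed (so a half turn about x gives the same grasp; the last joint's range is limited). The gripper opens to 85 mm and grips with 20 to 120 N. Pads are 22 mm wide; open, the fingers measure 114 mm over their backs; the gripper's body (76 mm by 85 mm) begins 54 mm behind the grasp point. The pads swing forward as they close: fully open they stand 13 mm farther back than shut.
Start: joints at [-1.507, 0.181, 1.607, -0, 1.354, -0.206], TCP at [0.153, -0.554, 0.231] pointing down, gripper open.
Joint ranges: [-2.99, 2.99], [-0.89, 2.07], [0.3, 2.58], [-1.14, 4.28], [0, 2.63], [-3.12, 3.12]. Speed limits (rad/s): [2.57, 2.57, 3.01, 3.14, 3.14, 3.14].

### API

Orientations are given as a unit quaternion [w, x, y, z].
In Python, from bench import status, optics, hand_in gives the robot as it stands. The module is installed in compiled form; this text tells all that it offers.
- The arm moves only by the shell command python3 -m jog 'ROWS'. ROWS is JSON, one flat list of numbers, 5 for each row, row after row: the shift along the tool's x, y, z in mm, then the turn about the tool's x in degrees, then the opening in per cent of the stroke, from 0 (shut) to 100 (fully open). In form: [tx, ty, tz, yaw, gripper, tx, ty, tz, yaw, gripper, ...]. A call has exactly 5 rows; each row is the pose to reach, as a shift and turn from the pose commanded when the call began, along the tool's axes at that moment; what a row does not reach only later rows make up. A row lasts 1/10 s, in which the tool goes at most 50 mm and 8.59 degrees, less where a joint would pass 70% of its speed; a pose out of reach is approached as far as the arm can. A call with a gripper value outside its range is refused whole. The fingers move at their own pace and stop on an object; the grip force is fixed at half the most. Time passes only in rows, so rows that repeat a pose let the fingers close, or fill a call up. It gives the time, the measured TCP pose, the force and the opening at its end, in the units of the state.
- status.get_obs(): the state, without advancing time (a new reading comes with each control period).
- optics.camera(name): name is "scene" or "side" or "wrist"; returns the picture (480x640x3 uint8, red, green, blue); there is no depth.
- optics.get_calibration(name): a dict with "vertical_fov" (degrees; the focal length in pixels is half the picture's height over the tangent of half this angle, whatever the lens; pixels are square), "cx", "cy" (the principal point, pixels), "extrinsics" (4x4, takes a point from camera to world coordinates). Camera axes: x right, y up, looking along -z (the intrinsics and any distortion apply to the point x, -y, -z); pixel columns grow to the right and rows downward; lengths in m; the calibration is good to about 2 mm. A picture is of the moment at which its call begins: read the wrist's pose just before it. get_calibration takes no time and is no camera call; for the wrist camera it gives the pose at the moment of the call.
- hand_in(): hands the job in, once; it reports no verdict.
The state is a dict: "time_s": time; "q": joint angles; "dq": joint speeds; "joint_efforts": joint torques, N m; "eef_pos": TCP position; "eef_rot": TCP orientation; "wrist_force": force on the tool from outside, world axes, zero at the start; "torque": the same for the moment, N m; "opening": opening from 0.0 (shut) to 1.0 (fully open).
Only numpy, scipy, OpenCV 4.12 (cv2) and the standard library are available. Lean on these libraries where they do the work, as an engineer would, in place of code of your own. Each camera call takes 0.05 s, during which the arm holds its last target. There are 200 camera calls.

### The job

The splash flap of the pump timer box on the bench stands open: close it, by pushing alone. Push the flap over from its outer side until it lies flat over the controls, then, by the ridge on it, push it along towards the lip until it stops, so that its free edge is tucked beneath the lip and it is left shut. Use the outside of the fingers or the fingertips: do not pinch the flap or touch its inner face, and do not pick up or disturb the punnets, the jar or the brush.

Things in the scene. Friction and masses are not known exactly. Their poses are not given: they have to be found in the camera images.
- box: White plastic pump timer box fixed to the bench, 180 x 150 mm, rim 70 mm high, its controls in a recess on top that the flap covers. Origin at the centre of its underside; x points from hinge to lip, y along the hinge, z up.
- swing (a joint): Angle of the flap on its hinge, rad: 0 = lying flat (hard stop), 1.57 = upright, 1.85 = leaning back, away from the lip (stop). A friction hinge (0.11 N m): the flap stays at any angle where it is left; folding it takes about 2 N near its free edge.
- flap (a joint): How far the flap is slid in its own plane away from the hinge, m: 0 = drawn back, 0.018 = fully out (stops at both; 2.5 N of friction, stays where left). Flat and drawn back, its edge is 5 mm short of the lip; fully out, 13 mm beneath it, with 6 mm of air under the overhang. Above about 0.05 rad the edge strikes the lip instead of passing beneath.
- hinge_mid (a point): Middle of the hinge axis, which runs along the box's y at x = -60, z = 73 mm in the box's frame.
- lip_mid (a point): Middle of the lip's lower front edge, facing the hinge. The lip is a grey bar, 120 mm long along y, on the rim opposite the hinge. In the box's frame its overhang spans x = 60 to 90, z = 83 to 89 mm, carried by an upright at x = 78 to 90 mm.
- flap_edge (a point): Middle of the free edge, on the outer face of the flap: a grey plate 108 mm wide, 4 mm thick, which drawn back spans 12 to 115 mm from the hinge axis, outer face 4 mm off the axis (box z = 77 mm when flat). The outer face is on top when flat and faces away from the lip when upright. Site x: along the plate towards the free edge; z: out of the outer face.
- ridge_foot (a point): Foot of the push ridge at its middle, on the outer face, 60 mm from the hinge axis when drawn back. The ridge is 80 mm long along the hinge, 9 mm high: its steep side, here, faces the hinge; the other slopes down to the plate at 83 mm from the axis, and beyond that the plate is bare.
- liner: The white inner face of the flap, the lower 2 mm of its plate, which looks down into the box when shut; not to be touched. Origin on the hinge axis when drawn back, axes as flap_edge.
- punnet_a: Bystander: black punnet of green cress, 125 x 90 mm, 70 mm high, origin at the centre of its underside.
- punnet_b: Bystander: black punnet of purple cress, 125 x 90 mm, 65 mm high, origin at the centre of its underside.
- jar: Bystander: closed jar, 56 mm across, 85 mm high, origin at the centre of its underside.
- brush: Bystander: small brush lying on the bench, 170 mm long along its x, origin at the middle of its underside.

How it is judged:
By the outcome, as a careful person would: the job done as asked, in the order asked, and still so for the second after the job is handed in, with the robot touching nothing.
It also fails if it takes over 45 s, if anything falls off the work surface, if the arm or the gripper's body presses on something with over 40 N, if the wrist force passes 120 N, or if a joint passes its speed limit or range.

## Working session

There is one attempt and no reset: what is moved stays moved. The work goes in short steps, Python scripts to look and compute and a shell command to move; the robot and the scene stay as the last step left them, time stands still between calls to the robot, and variables do not carry over. Pictures are saved under pics/ and viewed, on a budget of 10 in all, crops included, one or two more only if the job needs it, and the job is handed in when it is done.

```bash
mkdir -p pics; python3 - <<'E'
from bench import status, optics
import cv2
o=status.get_obs(); print({k:o[k] for k in('time_s','eef_pos','eef_rot','wrist_force','opening')})
for n in('scene','side'):
    c=optics.get_calibration(n);print(n,c)
    cv2.imwrite(f'pics/{n}0.png',optics.camera(n)[:,:,::-1])
E
```

```text
{'time_s': 0.0, 'eef_pos': array([ 0.15323784, -0.55363015,  0.23040036]), 'eef_rot': array([ 0.09447454,  0.70072802,  0.09570351, -0.70063945]), 'wrist_force': array([0.00683271, 0.72302645, 0.08022502]), 'opening': 0.9998155890676517}
scene {'vertical_fov': 49.31566127695073, 'cx': 316.51430518613824, 'cy': 242.50049824701978, 'extrinsics': array([[ 0.75258584, -0.50344738,  0.42444703,  1.01330355],
       [ 0.65848326,  0.57908267, -0.48069019, -0.39178433],
       [-0.0037877 ,  0.6412519 ,  0.76732109,  0.77754737],
       [ 0.        ,  0.        ,  0.        ,  1.        ]])}
side {'vertical_fov': 49.616239056388174, 'cx': 314.85212362064016, 'cy': 240.60694672585794, 'extrinsics': array([[-0.75320873,  0.46690323, -0.46333356,  0.17276055],
       [-0.65760018, -0.51794986,  0.54707398,  0.57727304],
       [ 0.01544706,  0.71674913,  0.69716   ,  0.72547303],
       [ 0.        ,  0.        ,  0.        ,  1.        ]])}
```

View pics/scene0.png

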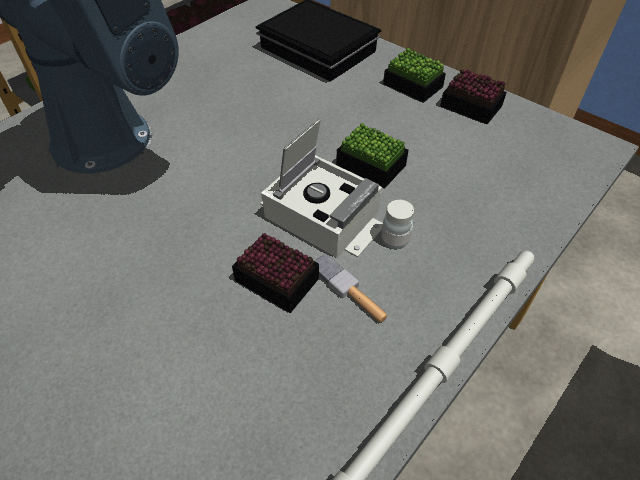

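View pics/side0.png

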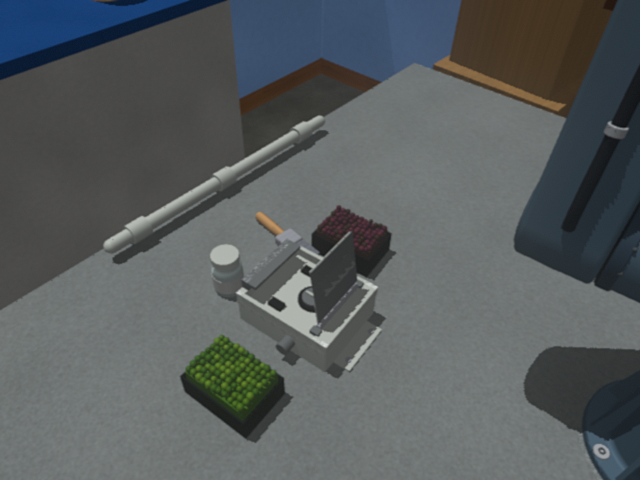

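Scene: box at about (320,205) px, flap open at about (300,155), its hinge side towards the robot and the lip at (355,203). Side view: box at (310,310), flap at (335,275). I'll zoom in on both.

```bash
python3 - <<'E'
import cv2,numpy as np
a=cv2.imread('pics/scene0.png')[115:265,250:420];b=cv2.imread('pics/side0.png')[225:375,220:390]
f=lambda i:cv2.resize(i,(400*17//17,353))
f=lambda i:cv2.resize(i,None,fx=4,fy=4,interpolation=cv2.INTER_CUBIC)
cv2.imwrite('pics/za.png',f(a));cv2.imwrite('pics/zb.png',f(b))
E
```

```text
(no output)
```

View pics/za.png

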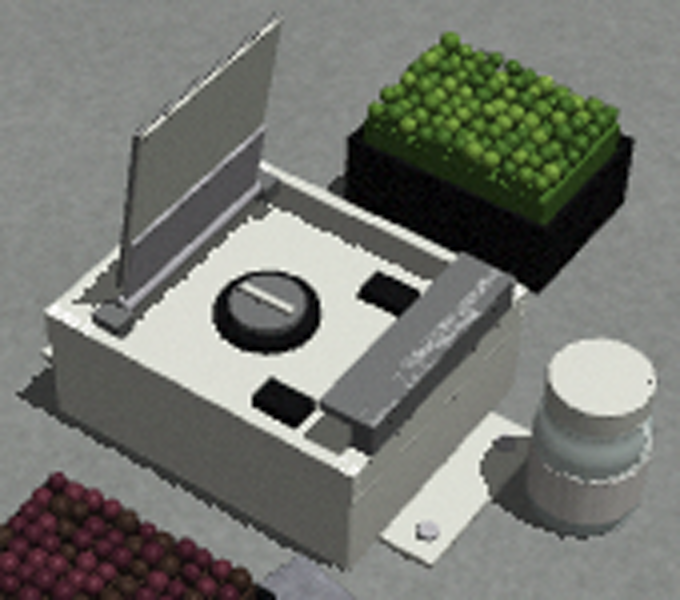

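View pics/zb.png

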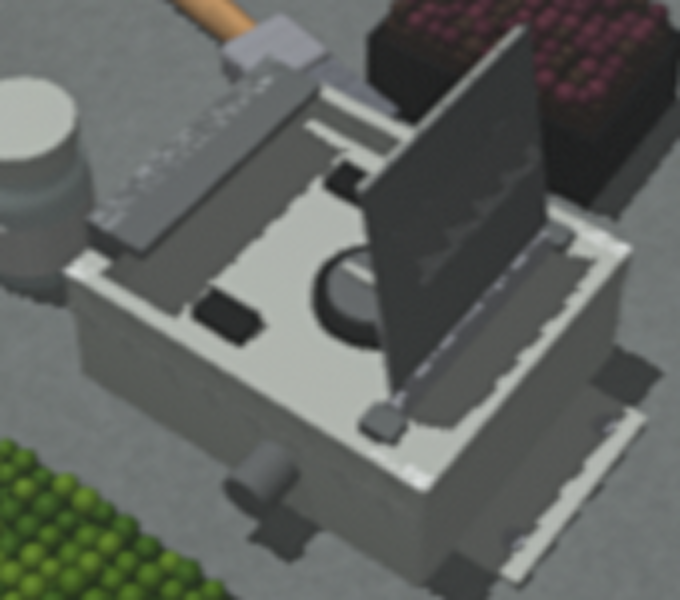

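```bash
cat >h.py <<'E'
import numpy as np
from bench import optics,status
def ray(n,p,c=None):
    c=c or optics.get_calibration(n);f=240/np.tan(np.radians(c['vertical_fov']/2));E=c['extrinsics']
    d=E[:3,:3]@np.array([(p[0]-c['cx'])/f,-(p[1]-c['cy'])/f,-1]);return E[:3,3],d/np.linalg.norm(d)
def plane(n,p,z,c=None):
    o,d=ray(n,p,c);return o+d*(z-o[2])/d[2]
def tri(p,q,n='scene',m='side'):
    o,d=ray(n,p);a,b=ray(m,q);s=np.linalg.lstsq(np.c_[d,-b],a-o,rcond=None)[0]
    return (o+d*s[0]+a+b*s[1])/2,np.linalg.norm(o+d*s[0]-a-b*s[1])
E
python3 - <<'E'
from h import *
np.set_printoptions(precision=4,suppress=True)
A=dict(hn=(261.75,193.25),ln=(338,232.5),lf=(381,187.5))
B=dict(hf=(326.25,346.25),hn=(377.5,286.75),lf=(237.5,292.5),ln=(300.5,247.5))
for k in A:print('scene',k,plane('scene',A[k],.07))
for k in B:print('side',k,plane('side',B[k],.07))
print(tri((284.25,148.25),(351.25,232.5)),tri((320,119.25),(311.25,273.75)))
P=[plane('side',B[k],.07)[:2] for k in('hn','hf','lf','ln')]
Q=[plane('scene',A[k],.07)[:2] for k in A]
print([np.linalg.norm(P[i]-P[i-1]) for i in range(4)],np.linalg.norm(Q[0]-Q[1]),np.linalg.norm(Q[1]-Q[2]))
E
```

```text
scene hn [0.4618 0.0752 0.07  ]
scene ln [0.6356 0.0943 0.07  ]
scene lf [0.6248 0.2375 0.07  ]
side hf [0.4464 0.2225 0.07  ]
side hn [0.4586 0.076  0.07  ]
side lf [0.6223 0.2395 0.07  ]
side ln [0.6158 0.0934 0.07  ]
(array([0.5025, 0.1031, 0.1852]), np.float64(0.0003849434164609086)) (array([0.4937, 0.2066, 0.1836]), np.float64(0.002487817363461465))
[np.float64(0.15819062462158368), np.float64(0.14692918204082275), np.float64(0.17674777592976093), np.float64(0.14629140265578994)] 0.17485606001971088 0.14357779251901706
```

```bash
python3 -m jog '[-10,-36,-28,5,0, -20,-72,-57,10,0, -20,-110,-86,10,0, -20,-148,-116,10,0, -20,-186,-146,10,0]'
cat >>h.py <<'E'
from scipy.spatial.transform import Rotation as Ro
np.set_printoptions(precision=4,suppress=True)
BX=np.array([np.cos(np.radians(5.4)),np.sin(np.radians(5.4)),0]);BY=np.array([-BX[1],BX[0],0]);HM=np.array([.4815,.152,.073])
def st():
    o=status.get_obs();R=Ro.from_quat(o['eef_rot'],scalar_first=True).as_matrix();d=o['eef_pos']-HM
    print('t',o['time_s'],'tcp',o['eef_pos'],'rel hinge mm bx,by,z',1e3*np.array([d@BX,d@BY,d[2]]),'F',o['wrist_force'],'open',round(o['opening'],3),'yawz',np.degrees(np.arctan2(-R[1,2],-R[0,2])));return o,R
def goto(bx,by,z):
    o,R=st();t=HM+BX*bx/1e3+BY*by/1e3+[0,0,z/1e3];print('shift',1e3*R.T@(t-o['eef_pos']))
E
python3 -c "
from h import *
goto(-35,0,177)"
```

```text
time_s: 0.6
eef_pos: [0.2447, -0.334, 0.2509]
eef_rot: [0.033, 0.706, 0.034, -0.706]
wrist_force: [0.5, 0.5, -0.4]
opening: 0.144
t 0.6 tcp [ 0.2447 -0.334   0.2509] rel hinge mm bx,by,z [-281.5333 -461.591   177.8699] F [ 0.4511  0.4917 -0.4069] open 0.144 yawz 5.412944869546932
shift [   1.1491 -461.5347 -246.6375]
```

```bash
python3 -m jog '[0,-42,-22,0,0, 0,-84,-45,0,0, 0,-126,-67,0,0, 0,-168,-90,0,0, 0,-210,-112,0,0]'; python3 -m jog '[0,-42,-22,0,0, 0,-84,-45,0,0, 0,-126,-67,0,0, 0,-168,-90,0,0, 0,-210,-112,0,0]';
python3 - <<'E'
from h import *
import cv2
goto(-35,0,177)
cv2.imwrite('pics/w1.png',optics.camera('wrist')[:,:,::-1])
E
```

```text
time_s: 1.1
eef_pos: [0.3361, -0.1145, 0.2513]
eef_rot: [0.034, 0.707, 0.033, -0.706]
wrist_force: [1.2, -0.7, -0.3]
opening: -0.002
time_s: 1.6
eef_pos: [0.4277, 0.1056, 0.2512]
eef_rot: [0.034, 0.706, 0.034, -0.706]
wrist_force: [1.0, -0.3, -0.6]
opening: 0.0
t 1.6 tcp [0.4277 0.1056 0.2512] rel hinge mm bx,by,z [-57.9624 -41.1119 178.2203] F [ 1.0194 -0.3137 -0.6121] open 0.0 yawz 5.488574870196253
shift [  1.2195 -41.0766 -23.0256]
```

View pics/w1.png

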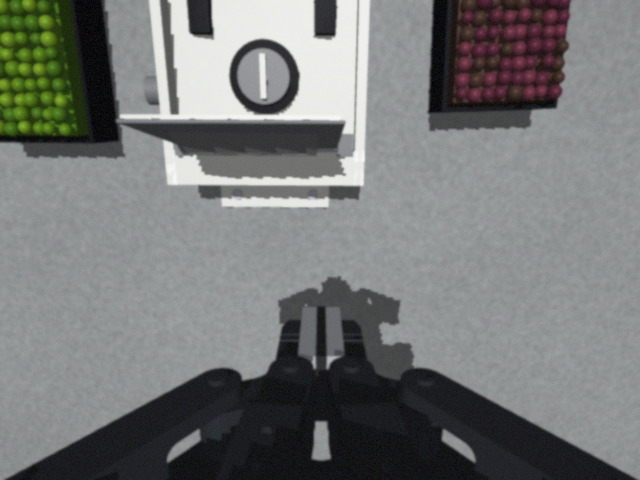

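Wrist view: the rim's hinge-side corners are at (168,185) and (363,185), so the tool is square to the box. The flap's free edge runs from (120,118) to (345,123). I'll check these against my box estimate.

```bash
python3 - <<'E'
from h import *
for p,z in(((168,185),.07),((363,185),.07),((120,118),.184),((345,123),.184)):
    d=plane('wrist',p,z)-HM;print(1e3*np.array([d@BX,d@BY]))
E
```

```text
[-29.1742  84.0176]
[-28.1676 -65.7774]
[19.1951 62.0649]
[ 17.5771 -45.0915]
```

```bash
python3 -m jog '[0,-25,-12,0,0, 0,-43,-23,0,0, 25,-43,-23,0,0, 50,-43,-23,0,0, 74,-43,-23,0,0]'; python3 - <<'E'
from h import *
import cv2
st()
cv2.imwrite('pics/side2.png',cv2.resize(optics.camera('side')[180:400,180:460,::-1],None,fx=2.8,fy=2.7))
E
```

```text
time_s: 2.15
eef_pos: [0.4459, 0.1486, 0.1761]
eef_rot: [-0.034, -0.706, -0.034, 0.706]
wrist_force: [0.3, -0.5, 0.3]
opening: 0.003
t 2.15 tcp [0.4459 0.1486 0.1761] rel hinge mm bx,by,z [-35.7934  -0.0269 103.0677] F [ 0.277  -0.5299  0.3123] open 0.003 yawz 5.5009008339074255
```

View pics/side2.png

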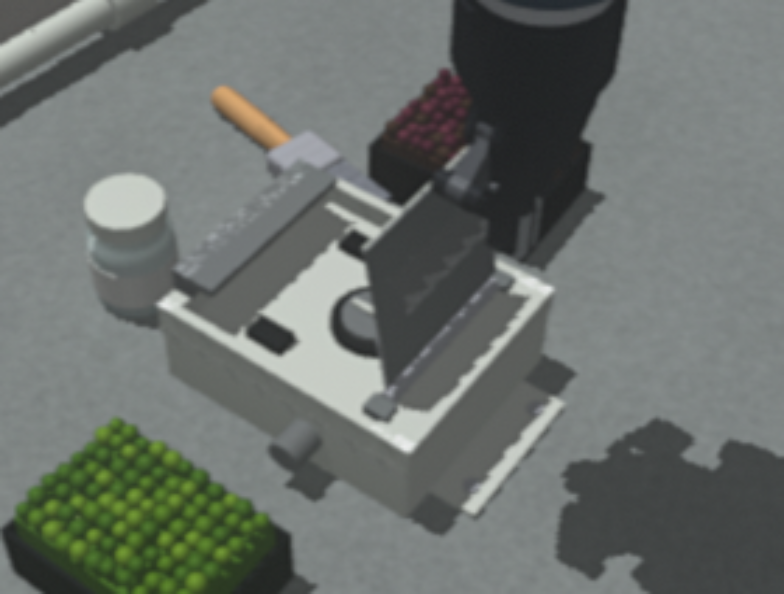

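The tip is behind the flap, at about (525,240) in the crop, and clear of it. Next I advance into contact and begin the arc.

```bash
python3 -m jog '[0,-6,-18,0,0, 0,-6,-31,0,0, 0,-6,-40,0,0, 2,-6,-50,0,0, 4,-6,-59,0,0]'; python3 -c "
from h import *
st()"
```

```text
time_s: 2.7
eef_pos: [0.5047, 0.1599, 0.1732]
eef_rot: [-0.034, -0.706, -0.034, 0.707]
wrist_force: [-2.1, -0.1, -0.6]
opening: -0.002
t 2.7 tcp [0.5047 0.1599 0.1732] rel hinge mm bx,by,z [ 23.8787   5.6817 100.2319] F [-2.1202 -0.0956 -0.6495] open -0.002 yawz 5.452607594502135
```

```bash
python3 -m jog '[4,0,-10,0,0, 8,0,-19,0,0, 14,0,-28,0,0, 21,0,-36,0,0, 28,0,-44,0,0]'; python3 - <<'E'
from h import *
import cv2
st()
cv2.imwrite('pics/side3.png',cv2.resize(optics.camera('side')[180:400,180:460,::-1],None,fx=2.8,fy=2.7))
E
```

```text
time_s: 3.2
eef_pos: [0.5489, 0.1642, 0.1446]
eef_rot: [-0.034, -0.706, -0.034, 0.706]
wrist_force: [-0.2, -0.5, 0.3]
opening: -0.004
t 3.2 tcp [0.5489 0.1642 0.1446] rel hinge mm bx,by,z [68.2441  5.7632 71.6302] F [-0.2318 -0.5164  0.2636] open -0.004 yawz 5.456128010695465
```

View pics/side3.png

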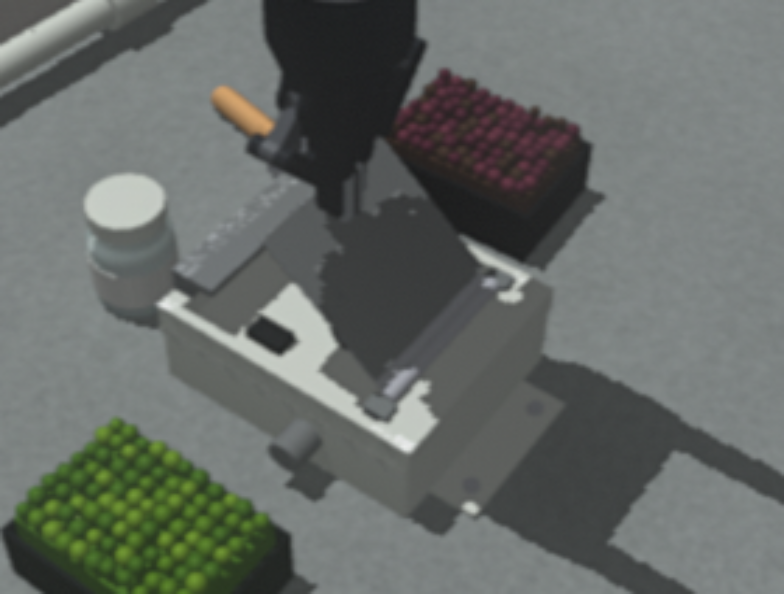

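The side crop shows the flap folded to about 40°, with the tip on its outer face near the free edge at about (340,210). Continuing the arc.

```bash
python3 -m jog '[8,0,-6,0,0, 17,0,-12,0,0, 26,0,-17,0,0, 36,0,-21,0,0, 46,0,-24,0,0]'; python3 -c "
from h import *
st()"
```

```text
time_s: 3.75
eef_pos: [0.5725, 0.1665, 0.0984]
eef_rot: [0.034, 0.706, 0.034, -0.706]
wrist_force: [-0.4, -0.4, 1.9]
opening: -0.002
t 3.75 tcp [0.5725 0.1665 0.0984] rel hinge mm bx,by,z [91.9416  5.8452 25.3883] F [-0.4369 -0.3575  1.899 ] open -0.002 yawz 5.454224900006285
```

```bash
python3 -m jog '[7,0,-1,0,0, 13,0,-1,0,0, 17,0,-1,0,0, 20,0,-1,0,0, 21,0,-1,0,0]'; python3 -c "
from h import *
st()"
```

```text
time_s: 4.25
eef_pos: [0.5729, 0.1665, 0.0781]
eef_rot: [-0.034, -0.706, -0.034, 0.706]
wrist_force: [-0.5, 1.1, 0.6]
opening: 0.005
t 4.25 tcp [0.5729 0.1665 0.0781] rel hinge mm bx,by,z [92.3214  5.8847  5.0786] F [-0.5283  1.0758  0.5764] open 0.005 yawz 5.463268995692659
```

Near flat (z 5 mm against 4 mm). I press down a little at a time until the stop shows as force.

```bash
python3 -m jog '[1,0,0,0,0, 1,0,0,0,0, 1.5,0,0,0,0, 2,0,0,0,0, 2,0,0,0,0]'; python3 -c "
from h import *
st()"
```

```text
time_s: 4.75
eef_pos: [0.5733, 0.1666, 0.0765]
eef_rot: [0.034, 0.706, 0.034, -0.706]
wrist_force: [-0.9, 0.5, 1.6]
opening: -0.002
t 4.75 tcp [0.5733 0.1666 0.0765] rel hinge mm bx,by,z [92.717   5.8603  3.5192] F [-0.8694  0.5218  1.572 ] open -0.002 yawz 5.456784071222399
```

```bash
python3 -m jog '[0.5,0,0,0,0, 1,0,0,0,0, 1.5,0,0,0,0, 2,0,0,0,0, 2,0,0,0,0]'; python3 -c "
from h import *
st()"
```

```text
time_s: 5.25
eef_pos: [0.5733, 0.1666, 0.0749]
eef_rot: [0.034, 0.706, 0.034, -0.706]
wrist_force: [-2.5, 0.1, 6.6]
opening: 0.001
t 5.25 tcp [0.5733 0.1666 0.0749] rel hinge mm bx,by,z [92.7796  5.8452  1.8721] F [-2.5259  0.1272  6.5782] open 0.001 yawz 5.459591973813865
```

At z = 0.075 the force jumped to 6.6 N, which is the hard stop. Now I lift, go back behind the ridge, and look.

```bash
python3 -m jog '[-12,0,0,0,0, -28,0,0,0,0, -40,0,25,0,0, -40,0,55,0,0, -40,0,55,0,0]'; python3 - <<'E'
from h import *
import cv2
st()
cv2.imwrite('pics/w4.png',optics.camera('wrist')[:,:,::-1])
cv2.imwrite('pics/sc4.png',optics.camera('scene')[:,:,::-1])
cv2.imwrite('pics/side4.png',cv2.resize(optics.camera('side')[180:400,180:460,::-1],None,fx=2.8,fy=2.7))
E
```

```text
time_s: 5.75
eef_pos: [0.5154, 0.1614, 0.1149]
eef_rot: [-0.034, -0.706, -0.034, 0.707]
wrist_force: [-0.3, -0.5, -0.8]
opening: 0.002
t 5.75 tcp [0.5154 0.1614 0.1149] rel hinge mm bx,by,z [34.6312  6.1906 41.9312] F [-0.2858 -0.5436 -0.8165] open 0.002 yawz 5.493038073023383
```

View pics/side4.png

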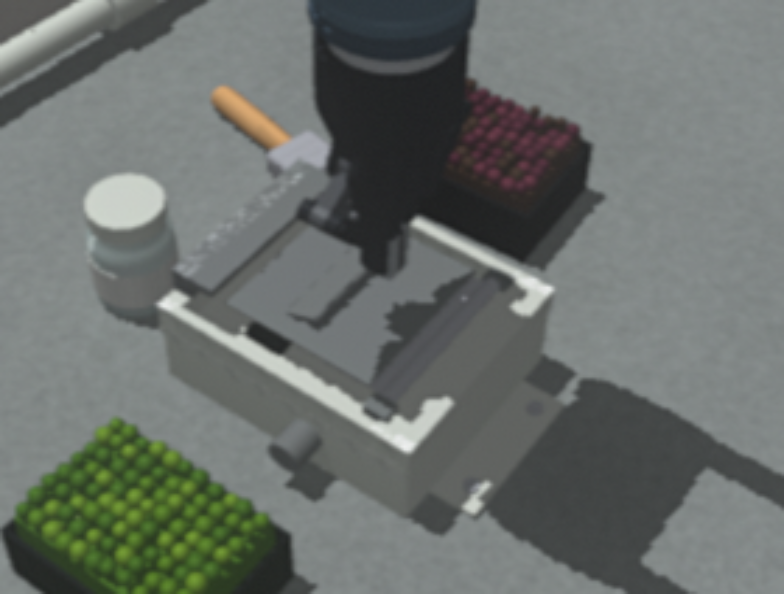

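The side crop shows the flap flat over the controls, with the ridge's steep side from (300,320) to (370,275). The shut fingers are behind it at (385,265). Now I descend to about 4 mm above the plate.

```bash
python3 -m jog '[12,0,0,0,0, 24,0,0,0,0, 32,0,0,0,0, 36,0,0,0,0, 36,0,0,0,0]'; python3 -c "
from h import *
st()"; python3 -m jog '[0,0,-3,0,0, 0,0,-6,0,0, 0,0,-9,0,0, 0,0,-12,0,0, 0,0,-14,0,0]'; python3 -c "
from h import *
st()"
```

```text
time_s: 6.4
eef_pos: [0.5179, 0.1612, 0.0773]
eef_rot: [-0.034, -0.706, -0.034, 0.707]
wrist_force: [0.4, -0.7, -0.4]
opening: -0.004
t 6.4 tcp [0.5179 0.1612 0.0773] rel hinge mm bx,by,z [37.1492  5.7339  4.2967] F [ 0.3503 -0.6783 -0.3988] open -0.004 yawz 5.455051472558525
time_s: 6.9
eef_pos: [0.5321, 0.1626, 0.0782]
eef_rot: [-0.034, -0.706, -0.034, 0.707]
wrist_force: [-1.7, -0.1, 1.1]
opening: -0.001
t 6.9 tcp [0.5321 0.1626 0.0782] rel hinge mm bx,by,z [51.3463  5.7852  5.2143] F [-1.6511 -0.1458  1.0764] open -0.001 yawz 5.461636737041651
```

```bash
python3 -m jog '[0,0,-3,0,0, 0,0,-6,0,0, 0,0,-8,0,0, 0,0,-10,0,0, 0,0,-11,0,0]'; python3 -c "
from h import *
st()"; python3 -m jog '[0,0,-1,0,0, 0,0,-2,0,0, 0,0,-2,0,0, 0,0,-3,0,0, 0,0,-3,0,0]'; python3 -c "
from h import *
st()"
```

```text
time_s: 7.4
eef_pos: [0.5433, 0.1637, 0.0782]
eef_rot: [-0.034, -0.706, -0.034, 0.706]
wrist_force: [-2.7, -0.7, 1.1]
opening: 0.001
t 7.4 tcp [0.5433 0.1637 0.0782] rel hinge mm bx,by,z [62.6688  5.7806  5.2305] F [-2.7047 -0.7219  1.1008] open 0.001 yawz 5.4549865383728395
time_s: 7.9
eef_pos: [0.5463, 0.1639, 0.0783]
eef_rot: [0.034, 0.706, 0.034, -0.706]
wrist_force: [-2.4, -0.9, 1.1]
opening: -0.001
t 7.9 tcp [0.5463 0.1639 0.0783] rel hinge mm bx,by,z [65.6591  5.7725  5.2827] F [-2.365  -0.8544  1.1119] open -0.001 yawz 5.453399304709298
```

Steady sliding at about 2.5 N, which matches the stated friction. I continue in small steps to the stop.

```bash
python3 -m jog '[0,0,-1,0,0, 0,0,-1,0,0, 0,0,-2,0,0, 0,0,-2,0,0, 0,0,-2,0,0]'; python3 -m jog '[0,0,-1,0,0, 0,0,-1,0,0, 0,0,-1.5,0,0, 0,0,-1.5,0,0, 0,0,-1.5,0,0]';python3 -c "
from h import *
st()"
```

```text
time_s: 8.4
eef_pos: [0.5477, 0.1641, 0.0781]
eef_rot: [-0.034, -0.706, -0.034, 0.707]
wrist_force: [-5.0, -1.2, 1.6]
opening: -0.003
time_s: 8.9
eef_pos: [0.5478, 0.1642, 0.0777]
eef_rot: [-0.034, -0.705, -0.034, 0.708]
wrist_force: [-7.8, -1.4, 3.3]
opening: 0.001
t 8.9 tcp [0.5478 0.1642 0.0777] rel hinge mm bx,by,z [67.1704  5.8614  4.6595] F [-7.8423 -1.4175  3.294 ] open 0.001 yawz 5.473691271189997
```

The flap has stopped: TCP held at 67.2 mm while force rose to 7.8 N, after about 18 mm of travel. Now back off, lift clear, and check.

```bash
python3 -m jog '[0,0,5,0,0, -5,0,8,0,0, -25,0,8,0,0, -60,0,10,0,0, -90,0,30,0,0]'; python3 -m jog '[0,0,40,0,0, 0,0,80,0,0, 0,0,120,0,0, 0,0,120,0,0, 0,0,120,0,0]'; python3 - <<'E'
from h import *
import cv2
st()
a=optics.camera('scene')[115:265,250:420,::-1];b=optics.camera('side')[225:375,220:390,::-1]
f=lambda i:cv2.resize(i,(400,353),interpolation=cv2.INTER_CUBIC)
cv2.imwrite('pics/end.png',np.hstack([f(a),f(b)]))
E
```

```text
time_s: 9.4
eef_pos: [0.5221, 0.1614, 0.1707]
eef_rot: [0.033, 0.708, 0.034, -0.705]
wrist_force: [-0.1, -0.6, 0.5]
opening: 0.002
time_s: 9.9
eef_pos: [0.4011, 0.1502, 0.1694]
eef_rot: [0.034, 0.708, 0.034, -0.705]
wrist_force: [1.8, -0.8, -0.2]
opening: -0.0
t 9.9 tcp [0.4011 0.1502 0.1694] rel hinge mm bx,by,z [-80.1899   5.7688  96.4306] F [ 1.7948 -0.836  -0.162 ] open -0.0 yawz 5.469182371503105
```

View pics/end.png

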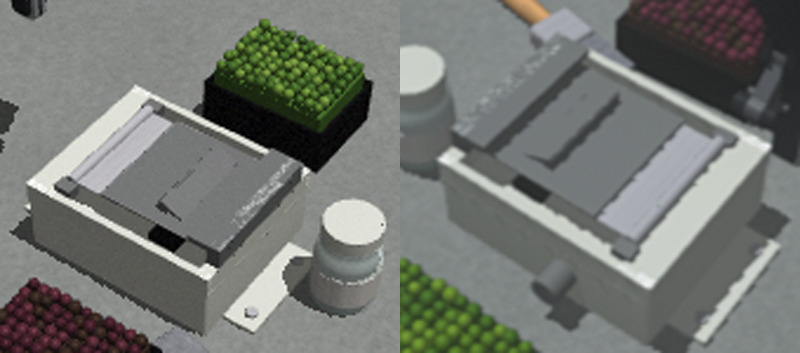

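```bash
python3 - <<'E'
from h import *
for p in((281.6,296.4),(312.6,266.6)):
    d=plane('side',p,.077)-HM;print(1e3*np.array([d@BX,d@BY]))
from bench import hand_in
hand_in()
E
```

```text
[81.5544 41.9173]
[ 79.8247 -40.8766]
the job is handed in; nothing more can be done
```

The flap is shut: it lies flat over the controls and its free edge is tucked beneath the lip. I handed the job in at about 10 s of robot time.

**What I did:** With the fingers shut, I pushed the flap's outer face over in an arc near its free edge until it was flat. I then lifted, went behind the ridge and pushed it towards the lip until it stopped. Nothing was pinched, and the moves touched only the outer face and the ridge.

**Last checks:**
- **Flat:** force jumped to 6.6 N at the hard stop while pressing down.
- **Fully out:** the flap slid steadily at about 2.5 N. It then held still while the push rose to 7.8 N, after about 18 mm of travel.
- **Ridge position:** its foot measured 80–82 mm from the hinge, against 78 mm expected when fully out. That is within my pixel and calibration error.
- **Last pictures:** the free edge is under the lip. The parts of the punnets, jar and brush in view look undisturbed, and the arm is clear of the box.

**Disagreements:**
- The wrist camera put the box about 9 mm to one side of where the two fixed cameras did. I moved only part of the way, as the flap and ridge were wide enough for it not to matter.
- The flat stop was felt about 2 mm lower than its nominal height.

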